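# Couple a test gauge to an air outlet

### The arm

A 7-joint arm with a two-finger parallel gripper is mounted at the origin on the work surface. World frame = base frame: x ahead of the robot, y to its left, z up, the work surface at z = 0. Lengths are in m, angles in rad, forces in N, time in s.
With the tool pointing down it reaches from about 0.4 to 0.925 m from the base axis. Payload 4.1 kg.
Tool frame: the origin (TCP) lies on the centre line of the jaws, within the pads' length; the fingertips stand ctrl.finger_overhang ahead of it and the grasp point (between the pads) lies 8 mm behind it (ctrl.finger_overhang is the distance from the TCP to the fingertips, in m); z points along the fingers, y is the line along which they close (so a half turn about z gives the same grasp; the last joint's range is limited). The gripper opens to 85 mm and grips with 20 to 120 N. Pads are 22 mm wide; open, the fingers measure 114 mm over their backs; the gripper's body (76 mm by 85 mm) begins 54 mm behind the grasp point. The pads swing forward as they close: fully open they stand 13 mm farther back than shut.
Start: joints at [-0.099, 0.398, 0.045, 1.537, -0.019, 1.207, -0.051], TCP at [0.65, 0, 0.242] pointing down, gripper open.
Joint ranges: [-2.82, 2.82], [-0.49, 2.23], [-1.37, 1.46], [0, 2.46], [-1.36, 4.5], [0.23, 2], [-2.94, 2.94]. Speed limits (rad/s): [2.57, 2.57, 3.14, 3.14, 3.14, 3.14, 3.14].

### API

Orientations are given as a unit quaternion [w, x, y, z].
In Python, from workcell import ctrl, optics, order gives the robot as it stands.
- The arm moves only by the tool step_arm, never from a script. Its argument "commands" is text: rows parted by semicolons, each of 4 numbers parted by spaces: the shift along the tool's x, y, z in cm, then the turn about the tool's z in degrees. A call has 1 to 8 rows; each row shifts and turns the commanded pose from where the row before left it, along the tool's axes as they then stand; what a row does not reach is not made up. A row lasts 1/12 s, in which the tool goes at most 41.7 mm and 7.16 degrees, less where a joint would pass 70% of its speed; a pose out of reach is approached as far as the arm can. A call is refused whole if a number of a shift passes 4.17 or a number of a turn 7.16, either way. A call with a gripper value outside its range is refused whole. "hand" is the closure, from -1 (fully open) to 1 (shut), set as the call begins (left out, the last holds). The fingers move at their own pace and stop on an object; the grip force is fixed at half the most. Time passes only in rows, so rows that do not move let the fingers close. It gives the time, the measured TCP pose, the force, the opening and the grip force at its end, in the units of the state.
- ctrl.read_state(): the state, without advancing time (a new reading comes with each control period).
- optics.camera(name): name is "scene" or "side" or "wrist"; returns a dict with "frame" (384x512x3 uint8, red, green, blue), "range_z" (384x512 float32, m along the optical axis (not along the pixel's ray), 0 where there is no reading), "fx", "fy", "cx", "cy" (pixels), "k1" (the pictures are not rectified: a ray, as slopes to the right and down, at radius r is drawn at 1 + k1 r^2 times it, then the intrinsics apply), "xyz" and "orientation" of the camera in the world. Camera axes: x right, y down, z forward; pixel columns grow to the right and rows downward; lengths in m; the calibration is good to about 2 mm. A picture is of the moment at which its call begins.
- order.sign_off(): hands the job in; it is judged then, once.
The state is a dict: "t": time; "q": joint angles; "joint_vel": joint speeds; "joint_torque": joint torques, N m; "position": TCP position; "ee_rot": TCP orientation; "wrist_force": force on the tool from outside, world axes, zero at the start; "moment": the same for the moment, N m; "opening": finger opening in m; "finger_force": force on a finger pad.
Only numpy, scipy, OpenCV 4.12 (cv2) and the standard library are available. Lean on these libraries where they do the work, as an engineer would, in place of code of your own. Each camera call takes 0.05 s, during which the arm holds its last target. There are 200 camera calls.

### The job

The air outlet's quick coupler is empty and its sleeve has snapped forward. Draw the sleeve down against its spring until it stays down by itself, without forcing it to the end of its travel; then take the test gauge from the wooden rack and push its plug gently down into the coupler until the sleeve springs back up and locks it. Let go and leave the gauge standing locked in the coupler, and do not disturb the other things on the table.

Things in the scene. Friction and masses are not known exactly. Their poses are not given: they have to be found in the camera images.
- outlet: Fixed grey steel block, 150 (its x) x 110 (its y) x 45 mm high, an upright steel quick coupler (socket, sleeve, poppet) in the middle of its top; brass fittings low on its +x side. Origin: centre of its underside, z up, on the coupler's axis. The coupler is screwed in to an unmeasured depth: all its heights told here are nominal and shift together by -12 to +12 mm; find them by touch or sight.
- mouth (a point): Nominal centre of the socket's mouth, on the axis, 111 mm above the table (true mouth: up to 12 mm higher or lower). The mouth is a cone narrowing from 28 to 20 mm across in 5 mm, then a 20 mm bore. A plug locks when its tip is 41 mm below the true mouth; 3 mm deeper its shoulder meets the rim. Pressing the gauge on the coupler with over 35 N is too rough.
- sleeve (a joint): Knurled steel sleeve, 45 mm across, with a flange 66 mm across at its foot to press on (top face nominally 84 mm high with sleeve up; the knurl rises 24 mm above it). Value in m: 0 up, grows as drawn down. Its spring: 4 N, then 0.3 N per mm. Drawn 9 mm or more it stays down by itself, at about 7 mm; 11 to 13 mm is right, over 16 overstrains it. Springs back to 0 over a seated plug.
- poppet (a joint): Sprung brass poppet in the bore, 18 mm across. Value in m, up positive: about 0 at the start, +0.0087 when it has jumped up as the sleeve stays down (its top then 19 mm below the mouth), about -0.013 with a plug locked in, lower while pressed further. A plug meets it at 3 N; with the rub of the locking pieces the push grows to about 6 to 8 N, then drops as the plug locks.
- gauge: Loose upright pressure gauge, 0.2 to 0.3 kg, 113 mm tall. Origin: plug tip, z up. Plug 18 mm across with a small taper at the tip and a groove 14 to 26 mm up; shoulder 33 mm across 44 to 49 mm up; round dial case 54 mm across, centre 86 mm up, flat faces 30 mm apart (white dial to its -x). Hangs in the rack by its shoulder, dial centre 102 mm high. May face any way in the coupler.
- rack: Fixed wooden block 100 x 100 x 60 mm with one upright hole 22 mm across in the middle, 56 mm deep. Origin: centre of its underside, z up.
- case: Closed black plastic case, 150 x 210 x 50 mm, loose, to be left alone. Origin: centre of its underside.
- carton: Closed cardboard carton, 100 x 130 x 75 mm, loose, to be left alone. Origin: centre of its underside.
- driver: Screwdriver lying on the table, loose, to be left alone.
Not all that is in view belongs to the job. Of the things that look like the gauge, the largest one is meant.

How it is judged:
On the way, in this order (a step that is already met when the one before it is completed fails the run):
1. the sleeve stays down by itself, untouched, with the socket empty (value of joint sleeve above 0.006 m and value of joint poppet above 0.005 m and contact force between each of the arm, the fingers and outlet below 0.5 N), for 0.2 s.
2. the gauge's plug is in the coupler and the sleeve has sprung up over it (value of joint sleeve below 0.003 m and value of joint poppet below -0.01 m and horizontal distance between gauge and outlet below 0.004 m), for 0.2 s.
At the end, for the whole second after the job is handed in: The gauge stands upright (within 0.12 rad) and still, released, its plug in the coupler within 4 mm of the coupler's axis, holding the poppet at least 10 mm below its starting place, with the sleeve sprung up to within 3 mm of fully forward (all of step 2 and angle between gauge's own z axis and vertical below 0.12 rad and linear speed of gauge below 0.02 m/s and contact force between the fingers and gauge below 0.2 N); the robot touches nothing.
It fails at once if the sleeve is drawn down more than 16 mm (value of joint sleeve above 0.016 m).
It fails at once if the gauge is pressed against the coupler with more than 35 N (contact force between gauge and outlet above 35 N).
It fails at once if the gauge is tipped over (angle between gauge's own z axis and vertical above 0.7 rad).
It fails at once if another thing on the table is moved more than 20 mm (distance of any of case, carton, driver from where it was at the start of the episode above 0.02 m).
It also fails if it takes over 53 s, if anything falls off the work surface, if the arm or the gripper's body presses on something with over 40 N, if the wrist force passes 120 N, or if a joint passes its speed limit or range.

## Working session

There is one attempt and no reset: what is moved stays moved. The work goes in short steps, Python scripts to look and compute and a tool call to move; the robot and the scene stay as the last step left them, time stands still between calls to the robot, and variables do not carry over. Pictures are saved under pics/ and viewed, at most 10 in all, crops included, and the job is handed in when it is done.

Besides the shell and the picture viewer there is one more tool, called after "Request:" in YAML: its name, and indented under it one key for each argument. step_arm: Moves the arm, as the interface text tells. Its arguments: {"type":"object","properties":{"commands":{"type":"string"},"hand":{"type":"number"}},"required":["commands"]}

```bash
mkdir -p pics; cat > h.py <<'E'
import numpy as np, cv2
from workcell import ctrl, optics, order
from scipy.spatial.transform import Rotation as R
def shot(n):
    d=optics.camera(n); np.savez('pics/'+n+'.npz',**d); return d
def load(n): return dict(np.load('pics/'+n+'.npz'))
def rot(q): return R.from_quat([q[1],q[2],q[3],q[0]]).as_matrix()
def cloud(d):
    h,w=d['range_z'].shape; u,v=np.meshgrid(np.arange(w),np.arange(h))
    K=np.array([[d['fx'],0,d['cx']],[0,d['fy'],d['cy']],[0,0,1]],float)
    p=np.stack([u,v],-1).reshape(-1,1,2).astype(float)
    s=cv2.undistortPoints(p,K,np.array([d['k1'],0,0,0],float)).reshape(h,w,2)
    z=d['range_z'][...,None]
    return np.concatenate([s*z,z],-1)@rot(d['orientation']).T+d['xyz']
E
python3 - <<'E'
from h import *
s=ctrl.read_state(); print(s, ctrl.finger_overhang)
a=shot('scene');b=shot('side')
for d in(a,b): print(d['xyz'],d['orientation'],d['fx'])
im=np.vstack([a['frame'],b['frame']])
cv2.imwrite('pics/a.png',cv2.resize(a['frame'][:,:,::-1],(800,600)))
cv2.imwrite('pics/b.png',cv2.resize(b['frame'][:,:,::-1],(800,600)))
E
```

```text
{'t': 0.0, 'q': array([-0.09897068,  0.39920026,  0.04501533,  1.537853  , -0.01870238,
        1.20689275, -0.05068643]), 'joint_vel': array([-2.02584467e-03, -1.27220529e-03,  1.32019289e-03,  1.48522710e-03,
       -1.54575830e-03,  5.79805382e-04,  7.44551397e-06]), 'joint_torque': array([-9.65094187e-04, -4.75129580e+01,  1.36406265e+00, -2.54227209e+01,
        1.14684159e-02,  9.53188282e-03,  3.56541250e-05]), 'position': array([6.49401720e-01, 1.69178649e-05, 2.41269730e-01]), 'ee_rot': array([-6.37495264e-04,  7.07066481e-01,  7.07146419e-01, -7.25847683e-04]), 'wrist_force': array([ 0.56793225, -0.31345147, -0.1120354 ]), 'moment': array([0.02167117, 0.00781958, 0.031851  ]), 'finger_force': 0.0, 'opening': 0.08552896225989212} 0.011
[1.12397898 0.46336922 0.53803995] [-0.2009347   0.3704248   0.79471113 -0.43685803] 359.5211499511721
[0.50375057 0.9733634  0.93358743] [ 0.01629312 -0.04610602  0.91032139 -0.41100333] 464.13592157036817
```

View pics/a.png

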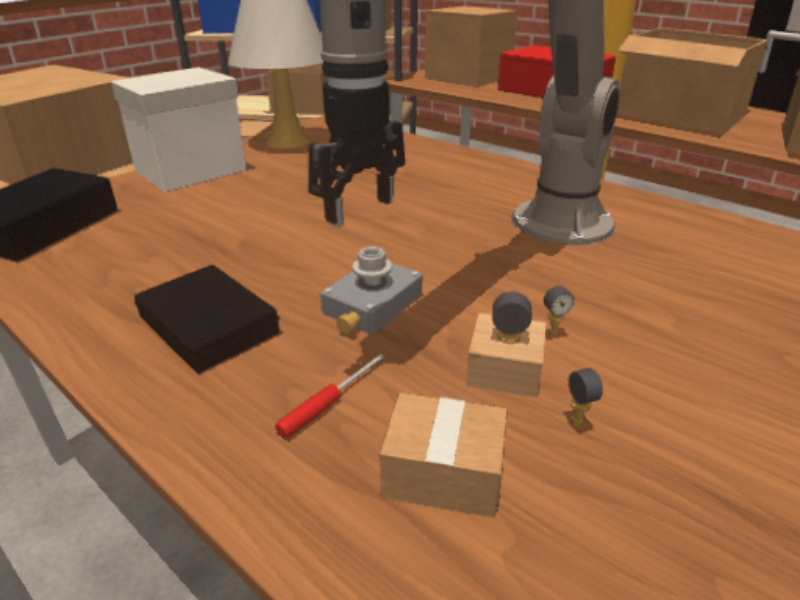

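View pics/b.png

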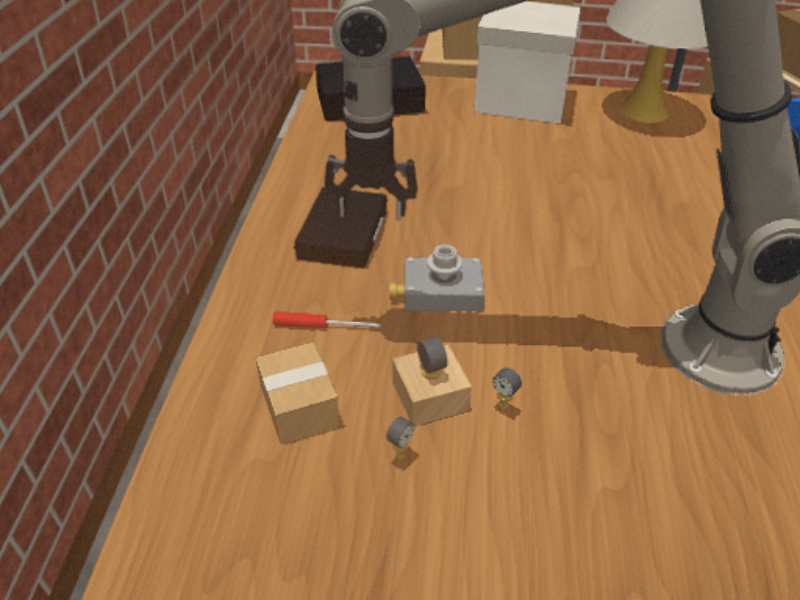

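The scene view shows the coupler at (372,262) and the racked gauge at (512,313), between two smaller decoys. In the side view the coupler is at (444,262) and the gauge at (432,355). Next I'll measure both from the depth data.

```bash
python3 - <<'E'
from h import *
for n,c,g in(('scene',(372,262),(512,313)),('side',(444,262),(432,355))):
    d=load(n);P=cloud(d)
    np.set_printoptions(precision=4,suppress=True)
    for nm,(u,v),r in(('coup',c,70),('gau',g,70)):
        u=int(u*.64);v=int(v*.64);r=45
        Q=P[v-r:v+r,u-r:u+r].reshape(-1,3);Q=Q[np.isfinite(Q).all(1)]
        c0=P[v,u];Q=Q[np.linalg.norm(Q[:,:2]-c0[:2],axis=1)<.1]
        print(n,nm,c0)
        hh,e=np.histogram(Q[:,2],np.arange(.0,.16,.003))
        print(' '.join(f'{a*1000:.0f}:{b}' for a,b in zip(e,hh) if b>3))
        lo=.062 if nm=='coup' else .076
        S=Q[(Q[:,2]>lo)&(Q[:,2]<.15)]
        print('top pts',len(S),S.min(0),S.max(0),S.mean(0))
        if nm=='gau':
            # case: plane faces by SVD
            D=S[S[:,2]>.085]
            w,V=np.linalg.eigh(np.cov((D-D.mean(0)).T));print('pca',w,V[:,0],D.mean(0),D.min(0),D.max(0))
        if nm=='coup':
            for a,b in((.042,.049),(.07,.09),(.09,.125)):
                D=Q[(Q[:,2]>a)&(Q[:,2]<b)]
                if len(D)>5: print(a,len(D),cv2.minAreaRect((D[:,:2]*1000).astype(np.float32)),np.median(D[:,2]),cv2.minEnclosingCircle((D[:,:2]*1000).astype(np.float32)))
        else:
            D=Q[(Q[:,2]>.056)&(Q[:,2]<.064)]
            print('rack',len(D),cv2.minAreaRect((D[:,:2]*1000).astype(np.float32)))
a=load('scene')['frame'][120:250,190:370,::-1];b=load('side')['frame'][140:270,220:340,::-1]
cv2.imwrite('pics/c.png',np.hstack([cv2.resize(a,None,fx=2.6,fy=2.6,interpolation=2),cv2.resize(b,None,fx=2.6,fy=2.6,interpolation=2)]))
E
```

```text
scene coup [ 0.5435 -0.0844  0.0968]
0:43 3:46 6:39 9:63 12:49 15:64 18:63 21:71 24:81 27:81 30:87 33:90 36:65 39:187 42:687 45:100 48:22 51:9 54:7 57:9 69:10 72:34 75:102 78:24 81:9 84:17 87:18 90:21 93:24 96:43 99:51 102:34
top pts 388 [ 0.4957 -0.1337  0.07  ] [ 0.5628 -0.0671  0.1052] [ 0.5369 -0.0931  0.0871]
0.042 798 ((529.7529296875, -99.70660400390625), (148.83299255371094, 109.07293701171875), 5.274737358093262) 0.04327178817284655 ((531.3677368164062, -97.25038146972656), 87.1787109375)
0.07 214 ((533.9470825195312, -97.41967010498047), (55.110721588134766, 63.11354446411133), 42.34785842895508) 0.07653767146822732 ((529.7256469726562, -99.81392669677734), 34.178009033203125)
0.09 174 ((531.0906982421875, -98.16849517822266), (41.83863830566406, 42.54961013793945), 63.364295959472656) 0.09899602292069562 ((531.197998046875, -100.07110595703125), 23.919790267944336)
scene gau [0.5472 0.1743 0.1104]
0:104 6:6 9:12 12:17 15:29 18:36 21:37 24:50 27:50 30:55 33:51 36:49 39:48 42:58 45:45 48:54 51:62 54:120 57:848 60:47 63:39 66:8 72:4 75:10 78:15 81:21 84:21 87:28 90:26 93:30 9
[... 1163 characters left out ...]
844), 60.95197296142578) 0.10165116429438859 ((526.9707641601562, -99.47545623779297), 25.34657096862793)
side gau [0.5318 0.1917 0.1251]
0:499 3:117 6:37 9:32 12:38 15:36 18:44 21:36 24:36 27:35 30:40 33:36 36:46 39:39 42:34 45:41 48:40 51:35 54:48 57:296 60:515 63:116 66:16 69:5 84:9 87:9 90:11 93:12 96:12 99:18 102:18 105:18 108:15 111:22 114:26 117:24 120:27 123:39 126:61 129:22
top pts 351 [0.5091 0.1477 0.0767] [0.5665 0.2858 0.134 ] [0.5328 0.179  0.1137]
pca [0.0001 0.0002 0.0002] [-0.5477 -0.714  -0.436 ] [0.5324 0.1784 0.1145] [0.5091 0.1477 0.085 ] [0.5566 0.199  0.134 ]
rack 908 ((532.7286376953125, 168.31756591796875), (102.39415740966797, 105.13151550292969), 25.14749526977539)
```

View pics/c.png

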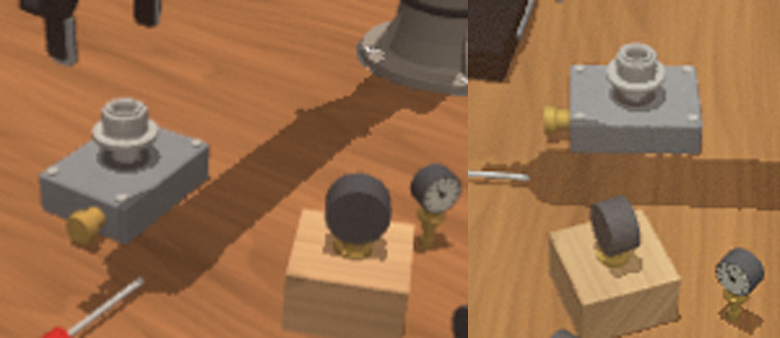

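Coupler axis is at about (0.529, -0.099), with the flange top near z=0.077, so the coupler sits about 7 mm low. I'll move over it and use the wrist camera to refine.

Request:
step_arm:
  commands: "-1.65 -2.0 0 0;-1.65 -2.0 0 0;-1.65 -2.0 0 0;-1.65 -2.0 0 0;-1.65 -2.0 0 0;-1.65 -2.0 0 0;0 0 0 0;0 0 0 0"
  hand: -0.25

```text
t: 0.77
position: [0.5289, -0.1003, 0.2422]
ee_rot: [-0.0, 0.708, 0.706, -0.0]
wrist_force: [0.7, 0.6, -0.0]
opening: 0.0536
finger_force: 0.0
```

```bash
python3 - <<'E'
from h import *
d=shot('wrist');P=cloud(d);np.set_printoptions(precision=4,suppress=True)
print(d['xyz'],ctrl.read_state()['position'],ctrl.read_state()['opening'])
np.save('pics/wP.npy',P)
Q=P[(np.abs(P[...,0]-.529)<.06)&(np.abs(P[...,1]+.099)<.06)]
hh,e=np.histogram(Q[:,2],np.arange(.0,.25,.003));print(' '.join(f'{a*1000:.0f}:{b}' for a,b in zip(e,hh) if b>3))
cv2.imwrite('pics/w.png',cv2.resize(d['frame'][:,:,::-1],(768,576)))
E
```

```text
[ 0.529 -0.024  0.374] [ 0.53   -0.0989  0.2423] 0.053315408012080026
0:236 3:12 6:11 9:12 12:11 15:12 18:16 21:16 24:16 27:16 30:19 33:15 36:18 39:52 42:2901 45:3124 48:42 72:18 75:567 78:745 81:27 84:46 87:42 90:36 93:40 96:74 99:461 102:536 105:176 234:39 237:93 240:175 243:189 246:229
```

View pics/w.png

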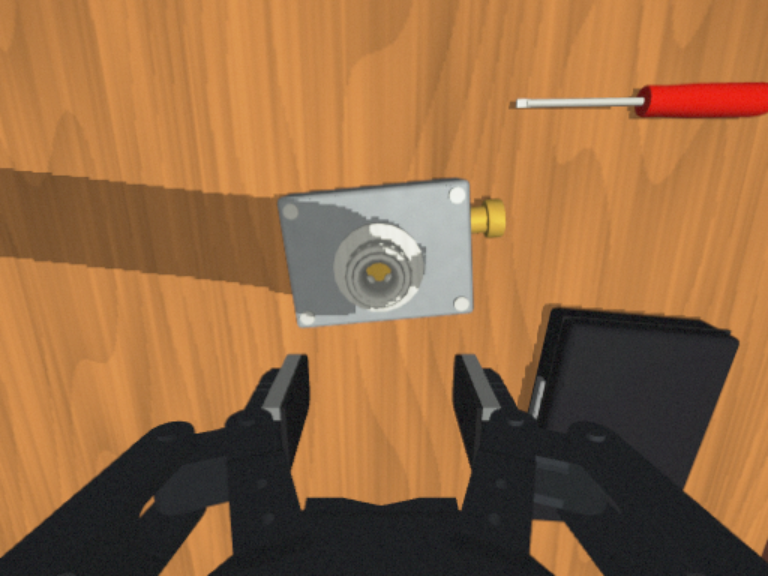

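The wrist view shows the coupler mouth at (380,275) in the 768-px image, with the fingertips at (297,357) and (465,357). I'll fit circles to the flange, rim and block.

```bash
python3 - <<'E'
from h import *
P=np.load('pics/wP.npy')
def near(a,b,r=.045):return P[(np.hypot(P[...,0]-.529,P[...,1]+.099)<r)&(P[...,2]>a)&(P[...,2]<b)]
for a,b in((.040,.050),(.071,.084),(.096,.110)):
    D=near(a,b,.2 if a<.05 else .045); X=(D[:,:2]*1000).astype(np.float32)
    print(a,len(D),np.median(D[:,2]),np.percentile(D[:,2],[5,95]),cv2.minEnclosingCircle(X),cv2.minAreaRect(X))
T=P[(P[...,2]>.21)&(P[...,1]<-.05)]; print('tips',np.percentile(T[:,2],[0,.5,2]),T[T[:,2]<.24][:,:2].mean(0) if (T[:,2]<.24).any() else '')
print(np.percentile(T,[0,5,50,95,100],axis=0))
E
```

```text
0.04 8837 0.0450781494315311 [0.04344306 0.04821252] ((576.5880737304688, -125.82022857666016), 146.8404998779297) ((580.6343994140625, -116.94378662109375), (155.61241149902344, 290.6065368652344), 72.2209701538086)
0.071 1359 0.07811093214170362 [0.07686136 0.07948725] ((526.7099609375, -100.04637908935547), 33.0222282409668) ((526.7080688476562, -99.9737319946289), (65.36671447753906, 65.15420532226562), 46.68239974975586)
0.096 1247 0.10229519125985082 [0.09877139 0.10565721] ((526.7545166015625, -100.21062469482422), 23.38779067993164) ((526.5843505859375, -99.92176055908203), (45.55192184448242, 45.18194580078125), 83.78821563720703)
tips [0.2342416  0.24105158 0.24905941] [ 0.52876431 -0.0991311 ]
[[ 0.4626632  -0.11352017  0.2342416 ]
 [ 0.47156104 -0.10819202  0.26162574]
 [ 0.52893208 -0.08946386  0.30703362]
 [ 0.58621056 -0.08226565  0.324118  ]
 [ 0.59547991 -0.07929788  0.32988202]]
```

Request:
step_arm:
  commands: "0 -0.2 2.5 0;0 0 3 0;0 0 3 0;0 0 3 0;0 0 2 0;0 0 1.0 0;0 0 0 0;0 0 0 0"

```text
t: 1.48
position: [0.5289, -0.0984, 0.0975]
ee_rot: [0.0, 0.707, 0.708, 0.0]
wrist_force: [-0.1, 0.9, 0.5]
opening: 0.0533
finger_force: 0.0
```

Request:
step_arm:
  commands: "0 0 0.3 0;0 0 0.3 0;0 0 0.2 0;0 0 0 0;0 0 0 0"

```text
t: 1.9
position: [0.5282, -0.099, 0.0897]
ee_rot: [0.0, 0.707, 0.707, 0.0]
wrist_force: [0.1, -0.5, -1.0]
opening: 0.0532
finger_force: 0.0
```

```bash
cat > st.py <<'E'
from h import *
d=shot('wrist');P=cloud(d);s=ctrl.read_state()
for q in [s]: print(q['t'],q['position'],q['wrist_force'],q['opening'])
X=P[...,0];Y=P[...,1];Z=P[...,2];r=np.hypot(X-.5270,Y+.100)
print('block',np.median(Z[(r>.038)&(r<.06)&(Z<.055)&(Z>.035)]),'flange',np.median(Z[(r>.0245)&(r<.031)&(Z>.055)&(Z<.088)]),'rim',np.median(Z[(r>.017)&(r<.021)&(Z>.09)&(Z<.115)]), 'bore', np.nanmedian(Z[(r<.005)&(Z<.12)&(Z>.01)]))
cv2.imwrite('pics/st.png',cv2.resize(d['frame'][:,:,::-1],(768,576)))
E
python3 st.py
```

```text
1.95 [ 0.52823946 -0.0990174   0.08968006] [0.65963281 0.18699497 0.11293398] 0.05349914573754272
block 0.04510479123811226 flange 0.07817828710432988 rim 0.10209959911154687 bore 0.07830036850552141
```

View pics/st.png

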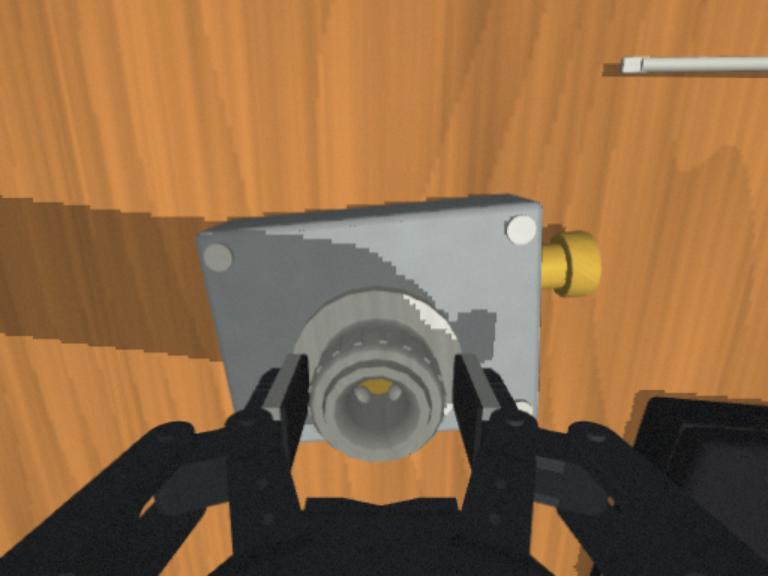

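The coupler, centred at about (378,400), sits midway between the pads (inner edges 303 and 458), with clearance on both sides. I'll lower until the force shows contact.

Request:
step_arm:
  commands: "0 0 0.2 0;0 0 0.1 0;0 0 0 0;0 0 0 0"

```text
t: 2.28
position: [0.528, -0.099, 0.0862]
ee_rot: [-0.0, 0.707, 0.707, -0.0]
wrist_force: [-0.1, -0.2, 0.1]
opening: 0.0536
finger_force: 0.0
```

Request:
step_arm:
  commands: "0 0 0.1 0;0 0 0.1 0;0 0 0 0;0 0 0 0"

```text
t: 2.62
position: [0.5282, -0.099, 0.0847]
ee_rot: [0.0, 0.707, 0.707, 0.0]
wrist_force: [-0.6, -0.3, 3.8]
opening: 0.0532
finger_force: 1.8
```

Request:
step_arm:
  commands: "0 0 0.2 0;0 0 0.2 0;0 0 0.2 0;0 0 0.2 0;0 0 0.2 0;0 0 0 0;0 0 0 0"

```text
t: 3.2
position: [0.5282, -0.099, 0.0745]
ee_rot: [0.0, 0.707, 0.707, 0.0]
wrist_force: [-1.3, 1.1, 6.3]
opening: 0.0534
finger_force: 3.3
```

```bash
python3 st.py
```

```text
3.25 [ 0.52818118 -0.09901392  0.07455614] [-1.17912639  0.09222249  6.76169545] 0.0535499725553032
block 0.04507938782014875 flange 0.06757242989280687 rim 0.0913252472026893 bore 0.08624995009680295
```

The sleeve is drawn 10.6 mm and the poppet has already risen. I'll add 1 mm, then retreat.

Request:
step_arm:
  commands: "0 0 0.1 0;0 0 0 0;0 0 0 0;0 0 -1 0;0 0 -3 0;0 0 -3 0;0 0 -3 0;0 0 -3 0"

```text
t: 3.92
position: [0.5274, -0.0989, 0.2045]
ee_rot: [-0.0, 0.707, 0.707, -0.0]
wrist_force: [1.0, 0.5, 0.1]
opening: 0.0533
finger_force: 0.0
```

```bash
python3 st.py; python3 - <<'E'
from h import *
P=cloud(load('wrist'))
r=np.hypot(P[...,0]-.527,P[...,1]+.1)
for a,b,R0 in((.065,.078,.04),(.085,.11,.03)):
    D=P[(r<R0)&(P[...,2]>a)&(P[...,2]<b)];print(len(D),cv2.minEnclosingCircle((D[:,:2]*1000).astype(np.float32)))
print(np.percentile(P[(r<.04)][:,2],99.5))
E
```

```text
3.9667 [ 0.53146677 -0.09956263  0.21090171] [1.46719745 0.03372113 3.54119426] 0.0533728792175224
block 0.04504483516213992 flange 0.07146200535014785 rim 0.09550962849087782 bore 0.08611952667247086
1387 ((526.8276977539062, -100.20567321777344), 33.1323127746582)
1855 ((526.80078125, -100.0477066040039), 23.273204803466797)
0.2910125776729823
```

Step 1 is done: the sleeve holds at about 6.7 mm and the poppet is up, with its top at 0.086, so the mouth is at about 0.105. Now the gauge.

Request:
step_arm:
  commands: "3.3 0.06 -0.4 0;3.35 0.07 -0.4 0;3.35 0.07 -0.4 0;3.35 0.07 -0.4 0;3.35 0.07 -0.4 0;3.35 0.07 0 0;3.35 0.07 0 0;3.35 0.07 0 0"
  hand: -1

```text
t: 4.63
position: [0.5331, 0.17, 0.2231]
ee_rot: [0.0, 0.707, 0.707, -0.0]
wrist_force: [0.1, -0.2, -0.3]
opening: 0.0854
finger_force: 0.0
```

Request:
step_arm:
  commands: "0 0 0 -5;0 0 0 -5;0 0 0 -5;0 0 0 -5;0 0 0 -5;0 0 0 0;0 0 0 0;0 0 0 0"

```text
t: 5.3
position: [0.5334, 0.1684, 0.2231]
ee_rot: [-0.0, 0.538, 0.843, -0.0]
wrist_force: [-0.5, -0.1, -0.2]
opening: 0.0854
finger_force: 0.0
```

```bash
python3 - <<'E'
from h import *
d=shot('wrist');P=cloud(d);np.set_printoptions(precision=4,suppress=True)
print(ctrl.read_state()['position'],rot(ctrl.read_state()['ee_rot']))
r=np.hypot(P[...,0]-.5335,P[...,1]-.168)
for lo in (.095,.11,.118,.123):
    D=P[(r<.045)&(P[...,2]>lo)&(P[...,2]<.14)]
    print(lo,len(D),np.median(D[:,2]),cv2.minAreaRect((D[:,:2]*1000).astype(np.float32)))
D=P[(r<.085)&(P[...,2]>.055)&(P[...,2]<.065)];print('rack',cv2.minAreaRect((D[:,:2]*1000).astype(np.float32)))
cv2.imwrite('pics/g.png',cv2.resize(d['frame'][:,:,::-1],(768,576)))
E
```

```text
[0.5334 0.1684 0.2232] [[-0.4213  0.9069 -0.0001]
 [ 0.9069  0.4213 -0.0001]
 [-0.0001 -0.0001 -1.    ]]
0.095 1974 0.12480981047950902 ((531.2252197265625, 169.65609741210938), (30.9852294921875, 50.44642639160156), 30.10668182373047)
0.11 1828 0.12542731412204483 ((531.5679931640625, 169.06494140625), (30.9852294921875, 49.079750061035156), 30.10668182373047)
0.118 1559 0.12627384123424418 ((531.7885131835938, 168.6718292236328), (30.97228240966797, 43.31881332397461), 30.20046615600586)
0.123 1215 0.1270257770854127 ((531.8651733398438, 168.75694274902344), (30.787311553955078, 33.87629699707031), 31.091291427612305)
rack ((532.4448852539062, 168.525390625), (100.18489837646484, 100.04209899902344), 25.04793930053711)
```

View pics/g.png

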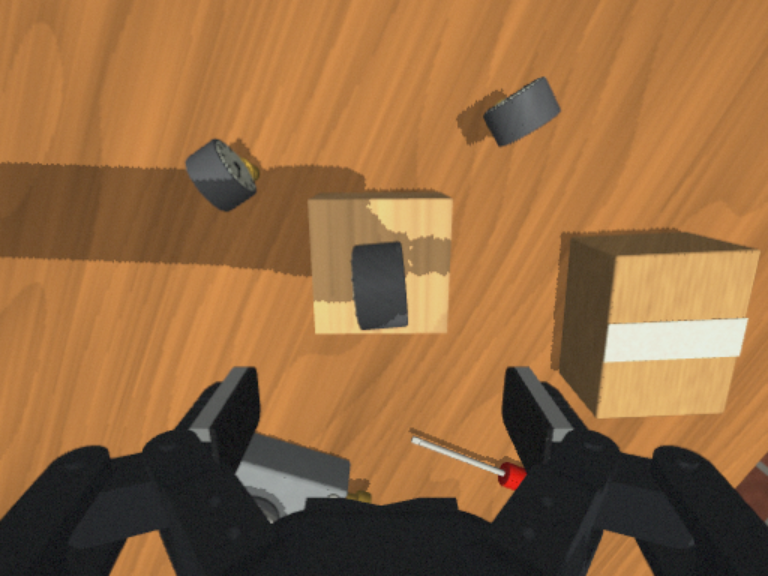

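The gauge case is at (380,285), with its flat faces normal to about 30° in world. It needs 5° more turn, then I descend and grasp.

Request:
step_arm:
  commands: "0 0 0 -5;0 0 2.5 0;0 0 3 0;0 0 3 0;0 0 2.5 0;0 0 1.5 0;0 0 0 0;0 0 0 0"

```text
t: 6.02
position: [0.5332, 0.1684, 0.0979]
ee_rot: [-0.0, 0.5, 0.866, -0.001]
wrist_force: [0.3, 0.7, -0.1]
opening: 0.0852
finger_force: 0.0
```

Request:
step_arm:
  commands: "0 0 0 0;0 0 0 0;0 0 0 0;0 0 0 0;0 0 0 0;0 0 0 0;0 0 0 0;0 0 0 0"
  hand: 1

```text
t: 6.68
position: [0.5341, 0.1687, 0.0993]
ee_rot: [0.0, 0.5, 0.866, 0.0]
wrist_force: [-2.0, -1.2, 6.4]
opening: 0.0296
finger_force: 59.8
```

Request:
step_arm:
  commands: "0 0 -0.5 0;0 0 -1 0;0 0 -2 0;0 0 -2.5 0;0 0 -2.5 0;0 0 -2.5 0;0 0 0 0;0 0 0 0"

```text
t: 7.35
position: [0.5341, 0.1688, 0.2096]
ee_rot: [0.001, 0.5, 0.866, 0.001]
wrist_force: [-0.0, -0.4, -3.7]
opening: 0.0296
finger_force: 60.5
```

```bash
python3 - <<'E'
from h import *
np.set_printoptions(precision=4,suppress=True)
s=ctrl.read_state();print(s['position'],s['wrist_force'],s['opening'])
ims=[]
for n in('scene','side'):
    d=shot(n);P=cloud(d);np.save('pics/%sP.npy'%n,P)
    m=(np.hypot(P[...,0]-s['position'][0],P[...,1]-s['position'][1])<.04)&(P[...,2]>.09)&(P[...,2]<.25)
    v,u=np.nonzero(m);c=(int(u.mean()),int(v.mean()));print(n,c)
    x0=max(c[0]-45,0);y0=max(c[1]-50,0);print(x0,y0)
    ims.append(cv2.resize(d['frame'][y0:y0+110,x0:x0+90,::-1],(396,484),interpolation=2))
cv2.imwrite('pics/l.png',np.hstack(ims))
E
```

```text
[0.5341 0.1688 0.2096] [-0.0041 -0.4488 -3.6768] 0.02963903734984014
scene (331, 163)
286 113
side (278, 196)
233 146
```

View pics/l.png

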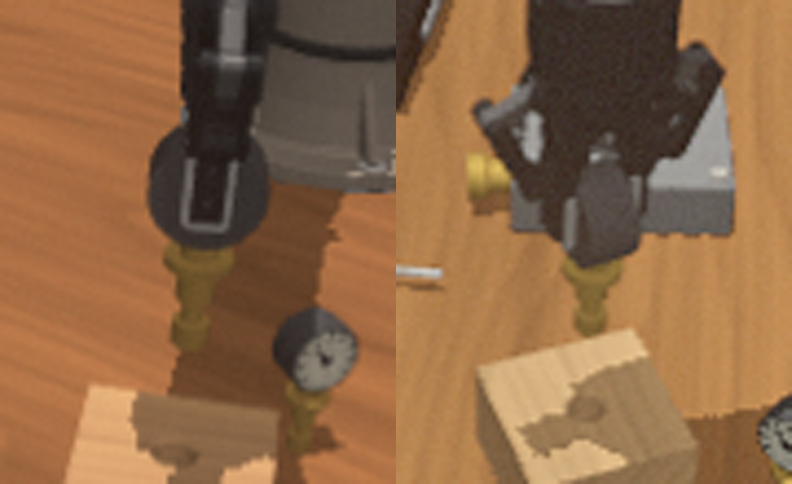

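The gauge hangs about upright. In the scene crop the shoulder is at (198,262) and the tip at (190,345); in the side crop the shoulder is at (196,272) and the tip at (196,332). I'll triangulate to get the tilt.

```bash
python3 - <<'E'
from h import *
np.set_printoptions(precision=4,suppress=True)
def ray(d,p):
    K=np.array([[d['fx'],0,d['cx']],[0,d['fy'],d['cy']],[0,0,1]],float)
    s=cv2.undistortPoints(np.array([[p]],float),K,np.array([d['k1'],0,0,0],float)).reshape(2)
    v=rot(d['orientation'])@[*s,1];return d['xyz'],v/np.linalg.norm(v)
def tri(rs):
    A=0;b=0
    for o,v in rs:
        M=np.eye(3)-np.outer(v,v);A=A+M;b=b+M@o
    x=np.linalg.solve(A,b);return x,[np.linalg.norm((np.eye(3)-np.outer(v,v))@(x-o)) for o,v in rs]
D=[load('scene'),load('side')]
for nm,a,b in(('should',(198,262),(196,272)),('tip',(190,342),(196,328))):
    pa=(286+a[0]/4.4-.5+.11,113+a[1]/4.4-.4);pb=(233+b[0]/4.4-.4,146+b[1]/4.4-.4)
    print(nm,tri([ray(D[0],pa),ray(D[1],pb)]))
# vertical through TCP in each image
for d in D:
    K=np.array([[d['fx'],0,d['cx']],[0,d['fy'],d['cy']],[0,0,1]],float);Rm=rot(d['orientation']).T
    X=np.array([[.5341,.1688,z] for z in(.128,.175,.214)])
    q=cv2.projectPoints(X,cv2.Rodrigues(Rm)[0],-Rm@d['xyz'],K,np.array([d['k1'],0,0,0]))[0].reshape(-1,2)
    o=np.array([286,113]) if d is D[0] else np.array([233,146]); print((q-o+.4)*4.4)
# depth pts of plug and shoulder, by height
for n in('scene','side'):
    P=np.load('pics/%sP.npy'%n)
    for a,b in((.128,.14),(.143,.155),(.156,.17),(.172,.178)):
        Q=P[(np.hypot(P[...,0]-.534,P[...,1]-.169)<.03)&(P[...,2]>a)&(P[...,2]<b)]
        if len(Q): print(n,a,len(Q),Q.mean(0),Q.min(0),Q.max(0))
E
```

```text
should (array([0.5321, 0.1675, 0.1684]), [np.float64(0.0007102704166346382), np.float64(0.0007102704166346748)])
tip (array([0.5307, 0.1673, 0.124 ]), [np.float64(0.00019468866340364445), np.float64(0.00019468866340365175)])
[[189.9987 338.5817]
 [200.6275 253.6343]
 [209.895  178.6912]]
[[189.9697 324.728 ]
 [192.8093 263.3238]
 [195.2767 209.6462]]
scene 0.128 53 [0.5392 0.1706 0.1348] [0.5277 0.161  0.128 ] [0.5449 0.1773 0.14  ]
scene 0.143 27 [0.5392 0.1708 0.15  ] [0.5333 0.1629 0.1434] [0.544  0.1775 0.1548]
scene 0.156 38 [0.5416 0.1707 0.1617] [0.5324 0.1575 0.1561] [0.5502 0.1829 0.1699]
scene 0.172 75 [0.5402 0.1707 0.1741] [0.5231 0.1525 0.1721] [0.5519 0.1841 0.1775]
side 0.128 32 [0.5329 0.172  0.1348] [0.5239 0.1621 0.1287] [0.5413 0.1771 0.1398]
side 0.143 12 [0.5328 0.1723 0.1495] [0.5245 0.1676 0.1433] [0.5417 0.1752 0.1542]
side 0.156 16 [0.5328 0.1767 0.1616] [0.5248 0.1705 0.1564] [0.539  0.1815 0.1692]
side 0.172 56 [0.532  0.1753 0.1746] [0.518  0.1622 0.172 ] [0.5476 0.185  0.1775]
```

Request:
step_arm:
  commands: "-2.87 -1.73 0 0;-2.87 -1.73 0 0;-2.87 -1.73 0 0;-2.87 -1.73 0 0;-2.87 -1.73 0 0;-2.87 -1.73 0 0;-2.87 -1.73 0 0;-2.87 -1.73 0 0"

```text
t: 8.12
position: [0.5268, -0.101, 0.2063]
ee_rot: [-0.002, 0.5, 0.866, -0.001]
wrist_force: [1.3, -0.1, -2.7]
opening: 0.0295
finger_force: 60.5
```

Request:
step_arm:
  commands: "0 0 0 0;0 0 0 0;0 0 0.5 0;0 0 0 0;0 0 0 0;0 0 0 0"

```text
t: 8.62
position: [0.5284, -0.0982, 0.2028]
ee_rot: [-0.0, 0.499, 0.867, -0.0]
wrist_force: [-0.8, -0.7, -2.5]
opening: 0.0291
finger_force: 60.2
```

```bash
cat > near.py <<'E'
from h import *
np.set_printoptions(precision=4,suppress=True)
s=ctrl.read_state();print(s['t'],s['position'],s['wrist_force'],s['opening'])
ims=[]
for n in('scene','side'):
    d=shot(n)
    K=np.array([[d['fx'],0,d['cx']],[0,d['fy'],d['cy']],[0,0,1]],float);Rm=rot(d['orientation']).T
    X=np.array([[.528,-.0995,.105],[.538,-.0995,.105],[.528,-.0895,.105]])
    q=cv2.projectPoints(X,cv2.Rodrigues(Rm)[0],-Rm@d['xyz'],K,np.array([d['k1'],0,0,0]))[0].reshape(-1,2)
    x0,y0=(q[0]-[32,45]).astype(int)
    print(n,((q-[x0,y0]+.5)*6).round(1).tolist())
    ims.append(cv2.resize(d['frame'][y0:y0+85,x0:x0+65,::-1],None,fx=6,fy=6,interpolation=2))
cv2.imwrite('pics/n.png',np.hstack(ims))
E
python3 near.py
```

```text
8.6167 [ 0.5284 -0.0982  0.2028] [-0.7838 -0.7294 -2.5313] 0.029108953401155768
scene [[198.8, 273.9], [182.9, 282.4], [216.1, 280.9]]
side [[195.3, 274.0], [174.8, 272.6], [194.2, 286.6]]
```

View pics/n.png

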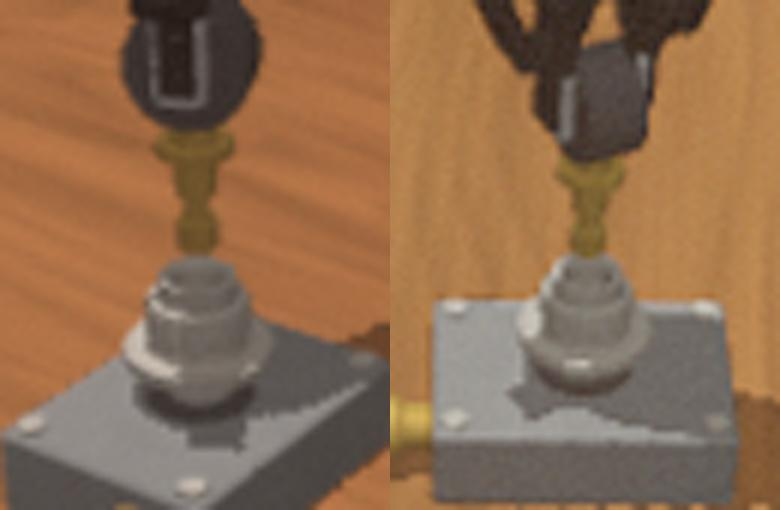

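The plug tip (scene crop 197,250; side crop 588,250) is above the mouth (scene 199,268; side 585,265), within about 1 mm and slightly toward -x. I'll nudge it and descend gently.

Request:
step_arm:
  commands: "-0.03 0.06 0.5 0;0 0 0.5 0;0 0 0.5 0;0 0 0.3 0;0 0 0 0;0 0 0 0"

```text
t: 9.22
position: [0.5289, -0.0995, 0.1849]
ee_rot: [-0.0, 0.5, 0.866, -0.0]
wrist_force: [-0.5, -0.5, -2.0]
opening: 0.0293
finger_force: 60.2
```

Request:
step_arm:
  commands: "0 0 0.15 0;0 0 0.15 0;0 0 0 0;0 0 0 0"

```text
t: 9.55
position: [0.5291, -0.0996, 0.1824]
ee_rot: [0.0, 0.5, 0.866, -0.0]
wrist_force: [-0.2, -0.8, -2.3]
opening: 0.029
finger_force: 60.4
```

Request:
step_arm:
  commands: "0 0 0.15 0;0 0 0.15 0;0 0 0 0;0 0 0 0"

```text
t: 9.88
position: [0.5287, -0.0996, 0.179]
ee_rot: [-0.0, 0.5, 0.866, -0.0]
wrist_force: [-1.3, -0.8, -3.1]
opening: 0.029
finger_force: 60.4
```

Request:
step_arm:
  commands: "0 0 0.15 0;0 0 0.15 0;0 0 0 0;0 0 0 0"

```text
t: 10.22
position: [0.5288, -0.0997, 0.1759]
ee_rot: [-0.0, 0.5, 0.866, -0.0]
wrist_force: [-1.4, -0.1, -3.8]
opening: 0.0292
finger_force: 60.2
```

Request:
step_arm:
  commands: "0 0 0.2 0;0 0 0.2 0;0 0 0.2 0;0 0 0 0;0 0 0 0"

```text
t: 10.63
position: [0.5288, -0.0997, 0.1698]
ee_rot: [-0.0, 0.5, 0.866, -0.0]
wrist_force: [-2.8, -1.7, -4.7]
opening: 0.0296
finger_force: 60.2
```

Request:
step_arm:
  commands: "0 0 0.2 0;0 0 0.2 0;0 0 0.2 0;0 0 0 0;0 0 0 0"

```text
t: 11.05
position: [0.5289, -0.0998, 0.1644]
ee_rot: [-0.0, 0.5, 0.866, -0.0]
wrist_force: [-4.6, -1.9, 2.0]
opening: 0.0292
finger_force: 60.9
```

The side load shows the axis lies slightly toward -x, so I'll ease that way.

Request:
step_arm:
  commands: "0 -0.07 0 0;0 0 0 0;0 0 0 0"

```text
t: 11.3
position: [0.5287, -0.0998, 0.1644]
ee_rot: [0.0, 0.5, 0.866, 0.0]
wrist_force: [-3.2, -1.6, 0.3]
opening: 0.0294
finger_force: 60.9
```

Request:
step_arm:
  commands: "0 -0.07 0 0;0 0 0.2 0;0 0 0.2 0;0 0 0 0;0 0 0 0"

```text
t: 11.72
position: [0.5284, -0.1, 0.1604]
ee_rot: [0.0, 0.5, 0.866, 0.0]
wrist_force: [-2.1, -1.2, 1.1]
opening: 0.0295
finger_force: 61.0
```

Request:
step_arm:
  commands: "0 0 0.2 0;0 0 0.2 0;0 0 0 0;0 0 0 0"

```text
t: 12.05
position: [0.5283, -0.1001, 0.1563]
ee_rot: [0.0, 0.5, 0.866, 0.0]
wrist_force: [-1.3, -1.1, 3.1]
opening: 0.0291
finger_force: 61.2
```

Request:
step_arm:
  commands: "0 0 0.2 0;0 0 0.2 0;0 0 0 0;0 0 0 0"

```text
t: 12.38
position: [0.5282, -0.1001, 0.1523]
ee_rot: [0.0, 0.5, 0.866, 0.0]
wrist_force: [-1.8, -0.8, 3.6]
opening: 0.0293
finger_force: 61.2
```

Request:
step_arm:
  commands: "0 0 0.1 0;0 0 0.1 0;0 0 0 0;0 0 0 0"

```text
t: 12.72
position: [0.5282, -0.1001, 0.1501]
ee_rot: [0.0, 0.5, 0.866, 0.0]
wrist_force: [-0.7, 0.1, 2.1]
opening: 0.0293
finger_force: 61.0
```

Request:
step_arm:
  commands: "0 0 0.1 0;0 0 0.1 0;0 0 0 0;0 0 0 0"

```text
t: 13.05
position: [0.5281, -0.1001, 0.1481]
ee_rot: [0.0, 0.5, 0.866, 0.0]
wrist_force: [0.7, -0.1, 0.2]
opening: 0.029
finger_force: 61.0
```

The force dropped, which suggests a lock. I'll check the sleeve height.

```bash
cat > chk.py <<'E'
from h import *
s=ctrl.read_state();print(s['t'],s['position'],s['wrist_force'])
for n in('scene','side','wrist'):
    d=shot(n);P=cloud(d);X,Y,Z=P[...,0],P[...,1],P[...,2];r=np.hypot(X-.528,Y+.0997)
    print(n,'block',np.median(Z[(r>.04)&(r<.055)&(Z<.052)&(Z>.038)]),'flange',np.median(Z[(r>.0245)&(r<.031)&(Z>.062)&(Z<.088)]),'gauge top',np.percentile(Z[r<.035],99))
E
python3 chk.py; python3 near.py
```

```text
13.05 [ 0.52813721 -0.10006136  0.148086  ] [ 0.72898456 -0.13402332  0.21902088]
scene block 0.04295128101033241 flange 0.07612220881084031 gauge top 0.4460846710143226
side block 0.045987364129290165 flange 0.07886043850097735 gauge top 0.538914891000373
wrist block 0.045073019876485015 flange 0.07811525005885317 gauge top 0.2341599543857568
13.2 [ 0.5281 -0.1001  0.1481] [ 0.298  -0.7547 -0.8672] 0.029290812416440888
scene [[198.8, 273.9], [182.9, 282.4], [216.1, 280.9]]
side [[195.3, 274.0], [174.8, 272.6], [194.2, 286.6]]
```

View pics/n.png

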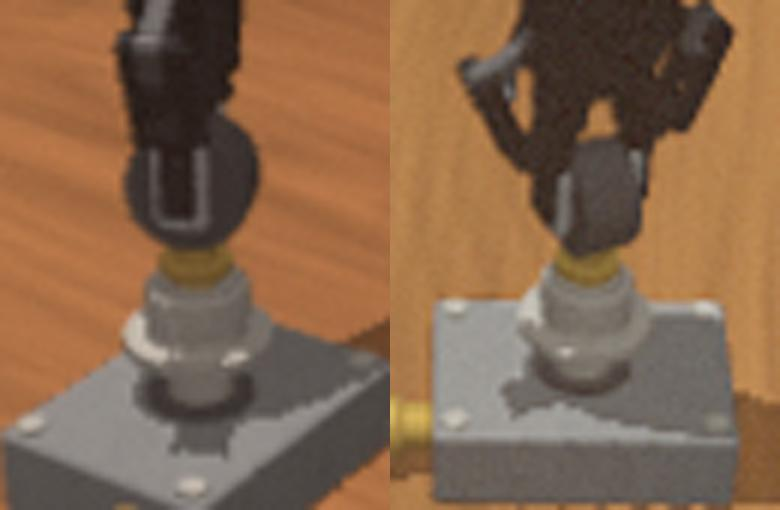

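The flange is back at 0.078 with the shoulder on the sleeve, at scene (195,265) and side (587,265), so the gauge is locked. Releasing and withdrawing.

Request:
step_arm:
  commands: "0 0 0 0;0 0 0 0;0 0 0 0;0 0 0 0;0 0 0 0;0 0 0 0;0 0 0 0;0 0 0 0"
  hand: -1

```text
t: 13.97
position: [0.5279, -0.1002, 0.1484]
ee_rot: [0.0, 0.5, 0.866, 0.0]
wrist_force: [0.5, -0.1, -0.3]
opening: 0.0856
finger_force: 0.0
```

Request:
step_arm:
  commands: "0 0 -1 0;0 0 -2 0;0 0 -3 0;0 0 -3 0;0 0 -2 0;0 0 0 0;0 0 0 0;0 0 0 0"

```text
t: 14.63
position: [0.5274, -0.1001, 0.258]
ee_rot: [-0.0, 0.5, 0.866, -0.0]
wrist_force: [-0.5, 0.4, -0.3]
opening: 0.0855
finger_force: 0.0
```

```bash
python3 chk.py; python3 near.py
```

```text
14.6333 [ 0.52739759 -0.10009355  0.25799223] [-0.52678578  0.42987648 -0.33391178]
scene block 0.04308198255478343 flange 0.07575815197921493 gauge top 0.4776631121231773
side block 0.045703616545845815 flange 0.07846129810394209 gauge top 0.5350290436220104
wrist block 0.04509145967614436 flange 0.07806428697982198 gauge top 0.3434747706113101
14.7833 [ 0.5271 -0.1001  0.257 ] [0.2697 0.6079 0.1625] 0.08548938746755863
scene [[198.8, 273.9], [182.9, 282.4], [216.1, 280.9]]
side [[195.3, 274.0], [174.8, 272.6], [194.2, 286.6]]
```

View pics/n.png

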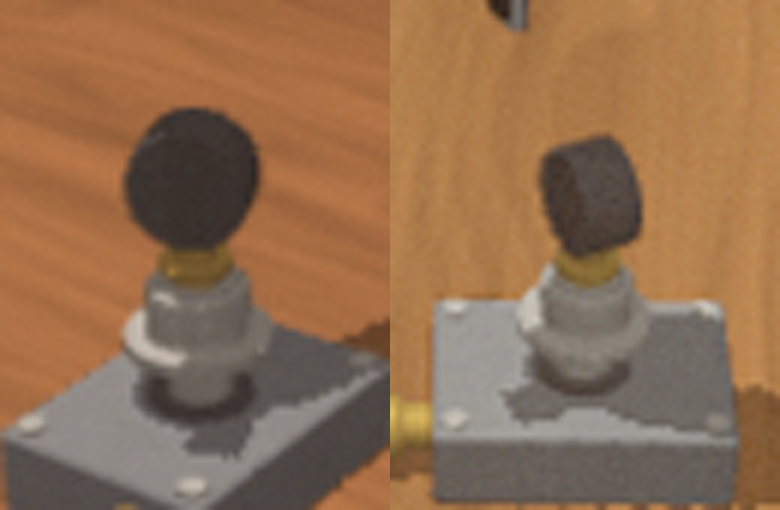

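The gauge stands upright in the coupler (case at scene (192,178), side (591,195)), the sleeve is up and the gripper is clear.

```bash
python3 -c "
from workcell import order
print(order.sign_off())"
```

```text
the job is handed in; nothing more can be done
None
```

The gauge is standing upright and released in the coupler with the sleeve sprung back up over it; I handed the job in at about 15 s, and the sign-off gave no verdict.

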